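# Find and tilt up the hidden bench socket

## Robot

A 7-joint arm with a two-finger parallel gripper is mounted at the origin on the work surface. World frame = base frame: x ahead of the robot, y to its left, z up, the work surface at z = 0. Lengths are in m, angles in rad, forces in N, time in s.
With the tool pointing down it reaches from about 0.425 to 0.925 m from the base axis. Payload 6.8 kg.
Tool frame: the origin (TCP) lies at the centre of the arm's flange, where the gripper is bolted on; the fingertips stand 173 mm ahead of it and the grasp point (between the pads) lies 155 mm ahead of it (r.hold_point_z is the distance from the TCP to the grasp point, in m); z points along the fingers, x is the direction in which the jaws open and shut, and the axes are right-handed (so a half turn about z gives the same grasp; the last joint's range is limited). The gripper opens to 85 mm and grips with 20 to 120 N. Pads are 22 mm wide; open, the fingers measure 114 mm over their backs; the gripper's body (76 mm by 85 mm) begins 54 mm behind the grasp point. The pads swing forward as they close: fully open they stand 13 mm farther back than shut.
Start: joints at [1.16, 0.477, 0.022, 1.555, -0.011, 1.109, -0.083], TCP at [0.201, -0.644, 0.405] pointing down, gripper open.
Joint ranges: [-2.96, 2.96], [-0.34, 2.1], [-1.41, 1.46], [0.24, 2.44], [-1.37, 4.51], [0.17, 1.92], [-2.96, 2.96]. Speed limits (rad/s): [2.39, 2.39, 3.14, 3.14, 3.14, 3.14, 3.14].

## Interface

Orientations are given as a rotation vector (axis times angle).
In Python, from bench import r gives the robot as it stands.
- The arm moves only by the tool apply_moves, never from a script. Its arguments are lists of equal length, an entry for each row: "dp": the shift along the tool's x, y, z scaled (see below), a list of three; "twist": the turn, a rotation vector about the tool's x, y, z scaled (see below), a list of three; "jaw": the closure in counts, from 0 (fully open) to 255 (shut). In form: {"dp": [[x, y, z], ...], "twist": [[rx, ry, rz], ...], "jaw": [jaw, ...]}. A call has 1 to 20 rows; each row shifts and turns the pose as measured when the row begins, along the tool's axes as they then stand; what a row does not reach is not made up. The controller multiplies each number of a shift by 12 cm and each number of a turn by 120 degrees. A row lasts 1/10 s, in which the tool goes at most 50 mm and 8.59 degrees, less where a joint would pass 70% of its speed; a pose out of reach is approached as far as the arm can. A call with a number of a shift or a turn outside -1 to 1 is refused whole. A call with a gripper value outside its range is refused whole. The fingers move at their own pace and stop on an object; "grip_force" is the grip in N (left out, the last holds). Time passes only in rows, so rows that do not move let the fingers close. It gives the time, the measured TCP pose, the force and the opening at its end, in the units of the state.
- r.get_obs(): the state, without advancing time (a new reading comes with each control period).
- r.grab_frame(name): name is "side" or "top" or "wrist"; returns a dict with "color" (384x512x3 uint8, red, green, blue), "z_map" (384x512 float32, m along the optical axis (not along the pixel's ray), 0 where there is no reading), "intrinsics" (3x3 intrinsics, pixels), "dist_coeffs" ([k1, k2, p1, p2, k3] as OpenCV has them; the pictures are not rectified), "R" (3x3) and "t" (3): a world point X has camera coordinates R X + t; the wrist camera has in their place "hand_eye" (4x4, takes a point from camera to tool coordinates, whose origin is the TCP and whose axes are the tool frame's). Camera axes: x right, y down, z forward; pixel columns grow to the right and rows downward; lengths in m; the calibration is good to about 2 mm. A picture is of the moment at which its call begins: read the wrist's pose just before it.
- r.hand_in(): hands the job in, once; it reports no verdict.
The state is a dict: "clock": time; "joints": joint angles; "qvel": joint speeds; "tau": joint torques, N m; "tcp_pos": TCP position; "orientation": TCP orientation; "contact_force": force on the tool from outside, world axes, zero at the start; "moment": the same for the moment, N m; "grip_width": finger opening in m.
Only numpy, scipy, OpenCV 4.12 (cv2) and the standard library are available. Lean on these libraries where they do the work, as an engineer would, in place of code of your own. Each camera call takes 0.05 s, during which the arm holds its last target.

## Task

Bring up the bench's power sockets: one of the four identical aluminium lids along the top of the grey trunking is a tilt-up socket block, the other three are fixed blanks. With closed fingertips press lightly on the rear half (the side away from the robot) of one lid after another until you find the one that rocks, then push that rear half down until the sockets are fully up, and take the hand away. Grasp nothing, and leave the tape, paints, pen, airbrush and knife where they are.

Things in the scene. Friction and masses are not known exactly. Their poses are not given: they have to be found in the camera images.
- trunking: grey bench service trunking, fixed, 620 mm long (its y), 190 mm deep, 85 mm high. Origin on the bench under the middle of the lid row; x points away from the robot, y along the row, z up. Four 90 x 105 mm (x by y) aluminium lids, alike from outside, lie flush in its top 130 mm apart; the top reaches 75 mm before and 115 mm behind their mid line, with an 8 mm lip at the rear.
- lid_1 (a point): centre of the top face of the lid in place 1 (1 is leftmost, at the +y end, 4 rightmost), 85 mm above the bench; axes as the trunking's. The rocking lid may be in any of the four places; the other three are fixed and yield at most 3 mm evenly on their gaskets (1 mm at 10 N). The opening below (94 x 109 mm) is hollow to 79 mm below the top
- lid_2 (a point): centre of the top face of the lid in place 2 (1 is leftmost, at the +y end, 4 rightmost), 85 mm above the bench; axes as the trunking's. The rocking lid may be in any of the four places; the other three are fixed and yield at most 3 mm evenly on their gaskets (1 mm at 10 N). The opening below (94 x 109 mm) is hollow to 79 mm below the top
- lid_3 (a point): centre of the top face of the lid in place 3 (1 is leftmost, at the +y end, 4 rightmost), 85 mm above the bench; axes as the trunking's. The rocking lid may be in any of the four places; the other three are fixed and yield at most 3 mm evenly on their gaskets (1 mm at 10 N). The opening below (94 x 109 mm) is hollow to 79 mm below the top
- lid_4 (a point): centre of the top face of the lid in place 4 (1 is leftmost, at the +y end, 4 rightmost), 85 mm above the bench; axes as the trunking's. The rocking lid may be in any of the four places; the other three are fixed and yield at most 3 mm evenly on their gaskets (1 mm at 10 N). The opening below (94 x 109 mm) is hollow to 79 mm below the top
- rocker (a joint): tilt of the one lid that rocks, about its mid line (along y): 0 flush, growing as its rear half (away from the robot) sinks and its front edge rises, to 0.90 rad at the stop, edges then 35 mm below and above the top. Gives at 3 to 5 N pressed 30 mm behind the mid line, not in front; stiff hinge, stays where left. A 22 mm wide tip going straight down there ends about 24 mm below the top
- masking_tape: roll of yellow masking tape lying flat, 104 mm across, 50 mm high, bore 76 mm; bystander on the bench in front of the trunking; origin at the centre of its underside
- fine_tape: small roll of green fine-line tape lying flat, 54 mm across, 12 mm high; bystander on the rear ledge of the trunking; origin at the centre of its underside
- paint_bottle: small white paint bottle, 28 mm across, 62 mm high, standing on the +y end of the trunking's top; bystander; origin at the centre of its underside
- paint_pot: small glass paint jar, 38 mm across, 34 mm high, standing on the rear ledge of the trunking; bystander; origin at the centre of its underside
- marker: black marker pen, 132 mm long, 17 mm thick, lying along its x on the cutting mat; bystander; origin at its underside
- airbrush: steel airbrush, 150 mm long, lying along its x on the cutting mat, its cup standing 33 mm high; bystander; origin at its underside
- craft_knife: grey craft knife, 130 mm long, 13 mm high, lying along its x on the bench in front of the trunking; bystander; origin at its underside

How it is judged:
By the outcome, as a careful person would: the job done as asked, in the order asked, and still so for the second after the job is handed in, with the robot touching nothing.
It also fails if it takes over 51 s, if anything falls off the work surface, if the arm or the gripper's body presses on something with over 40 N, if the wrist force passes 120 N, or if a joint passes its speed limit or range.

## Working session

There is one attempt and no reset: what is moved stays moved. The work goes in short steps, Python scripts to look and compute and a tool call to move; the robot and the scene stay as the last step left them, time stands still between calls to the robot, and variables do not carry over. Pictures are saved under pics/ and viewed, and the job is handed in when it is done.

Besides the shell and the picture viewer there is one more tool, called after "Emit:" by a JSON object that holds its "method" and its "body", one argument or row to a line. apply_moves: Moves the arm, as the interface text tells. Shifts and turns lie within -1 to 1; 1 stands for 12 cm of shift or 120 degrees of turn. Its arguments: {"type":"object","properties":{"dp":{"type":"array"},"twist":{"type":"array"},"jaw":{"type":"array"},"grip_force":{"type":"number"}},"required":["dp","twist","jaw"]}

```bash
mkdir -p pics; python3 - <<'E'
from bench import r
import cv2,pickle
print(r.get_obs())
d={}
for n in ("side","top"):
    f=r.grab_frame(n);d[n]=f
    cv2.imwrite(f"pics/{n}0.png",f["color"][:,:,::-1])
    print(n,f["intrinsics"],f["dist_coeffs"],f["R"],f["t"])
pickle.dump(d,open("f0.pkl","wb"))
E
```

```text
{'clock': 0.0, 'joints': array([ 1.15989081,  0.47778571,  0.02235785,  1.556455  , -0.01150231,
        1.10930217, -0.08308741]), 'qvel': array([ 4.40525976e-05,  1.04060870e-03,  6.21066326e-04,  2.22867501e-03,
        4.37971802e-04, -9.32307113e-04,  3.02406377e-04]), 'tau': array([ 2.22631564e-05, -5.96450114e+01,  1.60772536e+00, -2.81200272e+01,
        1.24424402e-02,  9.36886965e-03, -4.09115003e-06]), 'tcp_pos': array([ 0.20120001, -0.64402373,  0.40373394]), 'orientation': array([-2.53031815e+00,  1.86038839e+00,  2.42941713e-03]), 'contact_force': array([ 0.44266752, -0.64495918, -0.4509863 ]), 'moment': array([-0.02343438, -0.0210616 ,  0.0108003 ]), 'grip_width': 0.08523422198147809}
side [[359.77848054   0.         258.90137201]
 [  0.         359.77848054 189.92815225]
 [  0.           0.           1.        ]] [0.02998037 0.         0.         0.         0.        ] [[-0.70102596 -0.71311021 -0.00603582]
 [-0.46217171  0.46075304 -0.75769647]
 [ 0.54310211 -0.52837532 -0.65257921]] [0.39548753 0.27517168 0.58940468]
top [[476.3042459    0.         252.54585593]
 [  0.         476.3042459  193.55648801]
 [  0.           0.           1.        ]] [-0.07137944  0.          0.          0.          0.        ] [[-0.02199678 -0.99957646 -0.01905345]
 [-0.98685676  0.02476079 -0.15968918]
 [ 0.16009332  0.01529038 -0.98698345]] [0.03927921 0.5141995  1.07862673]
```

View pics/top0.png

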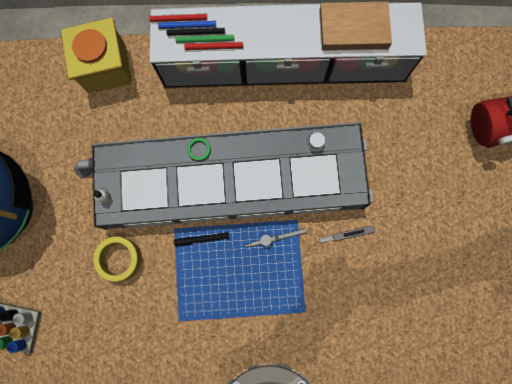

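View pics/side0.png

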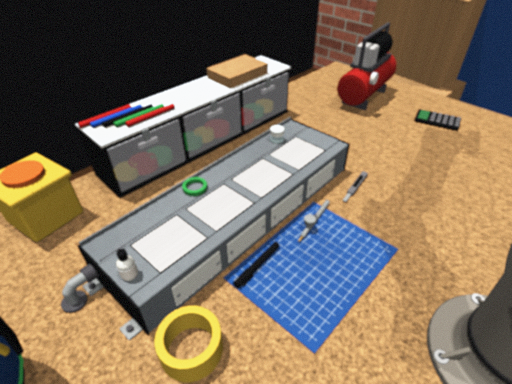

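The top view shows the four white lids at about (144,189), (201,185), (258,180) and (315,176). The green tape is at (199,149), the pot at (317,141) and the bottle at (101,197). I'll segment the lids next.

```bash
cat > h.py <<'E'
import numpy as np,cv2
def back(f,uv,z=0.085):
    n=cv2.undistortPoints(np.array(uv,float).reshape(-1,1,2),f["intrinsics"],np.array(f["dist_coeffs"])).reshape(-1,2)
    R,t=f["R"],f["t"]; C=-R.T@t
    d=np.c_[n,np.ones(len(n))]@R
    return C+d*((z-C[2])/d[:,2])[:,None]
def dep(f,uv):
    out=[]
    for u,v in uv:
        z=f["z_map"][int(round(v)),int(round(u))]
        n=cv2.undistortPoints(np.array([[[u,v]]],float),f["intrinsics"],np.array(f["dist_coeffs"])).ravel()
        out.append(f["R"].T@(np.array([n[0],n[1],1])*z-f["t"]))
    return np.array(out)
E
python3 - <<'E'
import pickle,numpy as np,cv2
from h import *
f=pickle.load(open("f0.pkl","rb"))["top"]
g=f["color"].min(2); m=(g>165).astype(np.uint8); m[:150]=0; m[215:]=0; m[:,:110]=0;m[:,350:]=0
n,l,s,c=cv2.connectedComponentsWithStats(m)
for i in range(1,n):
    if s[i][4]<800: continue
    cs,_=cv2.findContours((l==i).astype(np.uint8),0,2)
    b=cv2.boxPoints(cv2.minAreaRect(cs[0]))
    w=back(f,b); print(s[i],c[i].round(1),back(f,[c[i]]).round(4),dep(f,[c[i]]).round(4)); print([round(float(np.linalg.norm(w[k]-w[k-1])),4) for k in range(4)])
print("tape,pot,bottle top",back(f,[[199,149],[317,141],[101,196]],0.1).round(3))
E
```

```text
[ 291  155   49   42 1742] [314.5 175.3] [[ 0.5465 -0.1151  0.085 ]] [[ 0.5468 -0.1152  0.0836]]
[0.0883, 0.1056, 0.0884, 0.1042]
[ 234  159   48   42 1739] [257.4 179.9] [[0.5391 0.0149 0.085 ]] [[0.539  0.0149 0.0855]]
[0.0882, 0.1044, 0.0882, 0.103]
[ 177  164   48   42 1734] [200.3 184.4] [[0.5321 0.1447 0.085 ]] [[0.5314 0.1442 0.0889]]
[0.0886, 0.1048, 0.0883, 0.1034]
[ 122  169   46   41 1698] [143.9 189. ] [[0.5248 0.2742 0.085 ]] [[0.525  0.2745 0.0838]]
[0.0901, 0.104, 0.0897, 0.1026]
tape,pot,bottle top [[ 0.611  0.146  0.1  ]
 [ 0.623 -0.123  0.1  ]
 [ 0.509  0.368  0.1  ]]
```

```bash
cat >> h.py <<'E'
from scipy.spatial.transform import Rotation as Ro
yv=np.array([-0.0217,0.3893,0]);yv/=np.linalg.norm(yv);xv=np.array([yv[1],-yv[0],0])
L={1:np.array([.5248,.2742,.085]),2:np.array([.5321,.1447,.085]),3:np.array([.5391,.0149,.085]),4:np.array([.5465,-.1151,.085])}
def go(o,lid,tz,back=.03,dy=0):
    "tool-frame shift (units) and twist to put tip at height tz over lid"
    R=Ro.from_rotvec(o["orientation"]); M=R.as_matrix()
    best=None
    for s in (1,-1):
        T=np.c_[s*yv,s*xv,[0,0,-1]]
        rv=(R.inv()*Ro.from_matrix(T)).as_rotvec()
        if best is None or np.linalg.norm(rv)<np.linalg.norm(best): best=rv
    tip=o["tcp_pos"]+M[:,2]*.173
    tgt=L[lid]+xv*back+yv*dy; tgt[2]=tz
    d=tgt-tip
    print("t",round(o["clock"],2),"tip",tip.round(4),"F",o["contact_force"].round(2),"grip",round(o["grip_width"],4))
    print("world d",d.round(4),"tool units",(M.T@d/.12).round(3),"twist units",(best/np.radians(120)).round(3),"deg",np.degrees(best).round(1),"toolx",M[:,0].round(2),"j",o["joints"].round(2))
E
python3 -c "
from h import *
from bench import r
go(r.get_obs(),4,.15)"
```

```text
t 0.1 tip [ 0.2011 -0.6438  0.2308] F [-0.77 -0.08 -0.91] grip 0.0852
world d [ 0.3753  0.5303 -0.0808] tool units [-3.284 -4.304  0.678] twist units [0.    0.001 0.118] deg [ 0.   0.1 14.2] toolx [ 0.3  -0.95 -0.  ] j [ 1.16  0.48  0.02  1.56 -0.01  1.11 -0.08]
```

Emit:
{"method": "apply_moves", "body": {
  "dp": [
    [0,0,0],
    [0,0,0],
    [-0.15,-0.12,0],
    [-0.25,-0.2,0],
    [-0.25,-0.2,0],
    [-0.25,-0.2,0],
    [-0.25,-0.2,0],
    [-0.25,-0.2,0],
    [-0.25,-0.2,0],
    [-0.25,-0.2,0],
    [-0.25,-0.2,0],
    [-0.25,-0.2,0]
  ],
  "twist": [
    [0,0,0.06],
    [0,0,0.06],
    [0,0,0],
    [0,0,0],
    [0,0,0],
    [0,0,0],
    [0,0,0],
    [0,0,0],
    [0,0,0],
    [0,0,0],
    [0,0,0],
    [0,0,0]
  ],
  "jaw": [255,255,255,255,255,255,255,255,255,255,255,255]
}}

```text
clock: 1.3
tcp_pos: [0.4217, -0.3401, 0.398]
orientation: [2.251, -2.189, -0.018]
contact_force: [-0.1, -0.6, -0.7]
grip_width: 0.0001
```

```bash
python3 -c "
from h import *
from bench import r
go(r.get_obs(),4,.15)"
```

```text
t 1.3 tip [ 0.4201 -0.339   0.225 ] F [-0.07 -0.63 -0.74] grip 0.0001
world d [ 0.1563  0.2255 -0.075 ] tool units [-1.838 -1.361  0.625] twist units [ 0.004  0.003 -0.013] deg [ 0.5  0.4 -1.6] toolx [ 0.03 -1.   -0.01] j [ 0.62  0.27 -0.07  1.88  0.02  1.01 -1.  ]
```

Emit:
{"method": "apply_moves", "body": {
  "dp": [
    [-0.25,-0.19,0.05],
    [-0.25,-0.19,0.05],
    [-0.25,-0.19,0.08],
    [-0.25,-0.19,0.08],
    [-0.25,-0.19,0.08],
    [-0.25,-0.19,0.08],
    [-0.2,-0.15,0.1],
    [-0.1,-0.08,0.1],
    [0,0,0],
    [0,0,0]
  ],
  "twist": [
    [0.004,0.003,-0.013],
    [0,0,0],
    [0,0,0],
    [0,0,0],
    [0,0,0],
    [0,0,0],
    [0,0,0],
    [0,0,0],
    [0,0,0],
    [0,0,0]
  ],
  "jaw": [255,255,255,255,255,255,255,255,255,255]
}}

```text
clock: 2.3
tcp_pos: [0.5808, -0.0991, 0.319]
orientation: [-2.293, 2.147, 0.007]
contact_force: [-0.5, -0.3, 1.0]
grip_width: -0.0001
```

```bash
python3 -c "
from h import *
from bench import r
import cv2
go(r.get_obs(),4,.1)
f=r.grab_frame('side');cv2.imwrite('pics/s1.png',f['color'][:,:,::-1])"
```

```text
t 2.3 tip [ 0.5803 -0.0985  0.146 ] F [-0.54 -0.33  1.  ] grip -0.0001
world d [-0.0039 -0.0149 -0.046 ] tool units [0.123 0.039 0.383] twist units [0.001 0.002 0.005] deg [0.1 0.2 0.6] toolx [ 0.07 -1.   -0.  ] j [ 0.21  0.44 -0.18  1.83  0.1   0.88 -1.53]
```

View pics/s1.png

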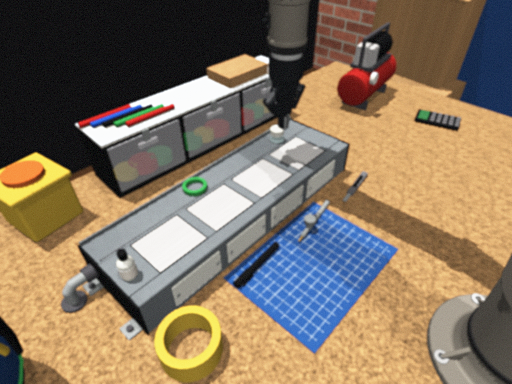

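The side view shows the hand over lid 4, with its shadow at (297,152) and the pot just behind it at (278,132).

Emit:
{"method": "apply_moves", "body": {
  "dp": [
    [0.08,0.04,0.15],
    [0.04,0,0.12],
    [0,0,0.1],
    [0,0,0]
  ],
  "twist": [
    [0,0,0.005],
    [0,0,0],
    [0,0,0],
    [0,0,0]
  ],
  "jaw": [255,255,255,255]
}}

```text
clock: 2.75
tcp_pos: [0.5755, -0.1191, 0.2752]
orientation: [-2.274, 2.167, 0.001]
contact_force: [-0.1, -0.6, -0.8]
grip_width: 0.0001
```

```bash
python3 -c "
from h import *
from bench import r
go(r.get_obs(),4,.085)"
```

```text
t 2.75 tip [ 0.5755 -0.1189  0.1022] F [-0.13 -0.61 -0.76] grip 0.0001
world d [ 0.001   0.0055 -0.0172] tool units [-0.045 -0.01   0.143] twist units [-0.     0.    -0.004] deg [-0.   0.1 -0.4] toolx [ 0.05 -1.   -0.  ] j [ 0.23  0.49 -0.17  1.87  0.11  0.79 -1.52]
```

Emit:
{"method": "apply_moves", "body": {
  "dp": [
    [0,0,0.06],
    [0,0,0.05],
    [0,0,0.02],
    [0,0,0.02]
  ],
  "twist": [
    [0,0,0],
    [0,0,0],
    [0,0,0],
    [0,0,0]
  ],
  "jaw": [255,255,255,255]
}}

```text
clock: 3.15
tcp_pos: [0.5762, -0.1192, 0.2573]
orientation: [-2.273, 2.166, -0.001]
contact_force: [-3.2, 0.5, 9.8]
grip_width: -0.0
```

Emit:
{"method": "apply_moves", "body": {
  "dp": [
    [0,0,0.02]
  ],
  "twist": [
    [0,0,0]
  ],
  "jaw": [255]
}}

```text
clock: 3.25
tcp_pos: [0.5763, -0.1191, 0.256]
orientation: [-2.273, 2.166, -0.001]
contact_force: [-7.5, -0.2, 18.4]
grip_width: -0.0003
```

Emit:
{"method": "apply_moves", "body": {
  "dp": [
    [0,0,0.02]
  ],
  "twist": [
    [0,0,0]
  ],
  "jaw": [255]
}}

```text
clock: 3.35
tcp_pos: [0.5763, -0.119, 0.2555]
orientation: [-2.274, 2.167, -0.002]
contact_force: [-9.0, 1.2, 22.6]
grip_width: -0.0002
```

Lid 4 yields about 1 mm per 10 N, so it is a blank. On to lid 3.

Emit:
{"method": "apply_moves", "body": {
  "dp": [
    [0,0,-0.1],
    [0,0,-0.12],
    [-0.2,0,0],
    [-0.25,0,0],
    [-0.25,0,0],
    [-0.2,0,0],
    [-0.1,0,0],
    [0,0,0],
    [0,0,0]
  ],
  "twist": [
    [0,0,0],
    [0,0,0],
    [0,0,0],
    [0,0,0],
    [0,0,0],
    [0,0,0],
    [0,0,0],
    [0,0,0],
    [0,0,0]
  ],
  "jaw": [255,255,255,255,255,255,255,255,255]
}}

```text
clock: 4.25
tcp_pos: [0.5726, 0.0036, 0.2897]
orientation: [-2.267, 2.165, -0.014]
contact_force: [0.5, -1.2, -0.2]
grip_width: -0.0001
```

```bash
python3 -c "
from h import *
from bench import r
go(r.get_obs(),3,.085)"
```

```text
t 4.25 tip [0.5745 0.0033 0.1167] F [ 0.45 -1.2  -0.23] grip -0.0001
world d [-0.0054  0.0132 -0.0317] tool units [-0.113  0.043  0.264] twist units [-0.005 -0.001 -0.005] deg [-0.6 -0.1 -0.6] toolx [ 0.05 -1.    0.  ] j [ 0.03  0.45 -0.19  1.9   0.12  0.79 -1.75]
```

Emit:
{"method": "apply_moves", "body": {
  "dp": [
    [-0.08,0.04,0.06],
    [-0.02,0,0.1],
    [0,0,0.05],
    [0,0,0.02],
    [0,0,0.02]
  ],
  "twist": [
    [-0.005,0,-0.005],
    [0,0,0],
    [0,0,0],
    [0,0,0],
    [0,0,0]
  ],
  "jaw": [255,255,255,255,255]
}}

```text
clock: 4.75
tcp_pos: [0.5669, 0.0119, 0.2569]
orientation: [2.275, -2.161, 0.002]
contact_force: [-3.9, 1.0, 13.9]
grip_width: -0.0002
```

Emit:
{"method": "apply_moves", "body": {
  "dp": [
    [0,0,0.02]
  ],
  "twist": [
    [0,0,0]
  ],
  "jaw": [255]
}}

```text
clock: 4.85
tcp_pos: [0.5671, 0.0119, 0.2554]
orientation: [2.274, -2.161, 0.002]
contact_force: [-7.9, 0.1, 23.0]
grip_width: 0.0004
```

Emit:
{"method": "apply_moves", "body": {
  "dp": [
    [0,0,0.02]
  ],
  "twist": [
    [0,0,0]
  ],
  "jaw": [255]
}}

```text
clock: 4.95
tcp_pos: [0.5672, 0.012, 0.2552]
orientation: [2.273, -2.162, 0.002]
contact_force: [-13.1, -0.5, 33.7]
grip_width: 0.0001
```

```bash
python3 -c "
from h import *
from bench import r
go(r.get_obs(),3,.085)"
```

```text
t 4.95 tip [0.5667 0.0113 0.0822] F [-13.05  -0.46  33.67] grip 0.0001
world d [0.0023 0.0053 0.0028] tool units [-0.043 -0.021 -0.024] twist units [ 0.001 -0.002 -0.003] deg [ 0.2 -0.2 -0.3] toolx [ 0.05 -1.    0.  ] j [ 0.01  0.5  -0.19  1.93  0.14  0.73 -1.77]
```

Lid 3 is a blank too. On to lid 2, more lightly.

Emit:
{"method": "apply_moves", "body": {
  "dp": [
    [0,0,-0.1],
    [0,0,-0.12],
    [-0.2,0,0],
    [-0.25,0,0],
    [-0.25,0,0],
    [-0.25,0,0],
    [-0.12,0,0],
    [0,0,0],
    [0,0,0]
  ],
  "twist": [
    [0,0,0],
    [0,0,0],
    [0,0,0],
    [0,0,0],
    [0,0,0],
    [0,0,0],
    [0,0,0],
    [0,0,0],
    [0,0,0]
  ],
  "jaw": [255,255,255,255,255,255,255,255,255]
}}

```text
clock: 5.85
tcp_pos: [0.5633, 0.1396, 0.2863]
orientation: [2.266, -2.173, 0.01]
contact_force: [0.2, -0.6, -0.0]
grip_width: 0.0
```

```bash
python3 -c "
from h import *
from bench import r
go(r.get_obs(),2,.085)"
```

```text
t 5.85 tip [0.5639 0.1386 0.1133] F [ 0.21 -0.55 -0.03] grip 0.0
world d [-0.0018  0.0078 -0.0283] tool units [-0.067  0.013  0.235] twist units [-0.001 -0.003 -0.006] deg [-0.2 -0.4 -0.8] toolx [ 0.04 -1.    0.01] j [-0.19  0.47 -0.21  1.88  0.14  0.81 -2.  ]
```

Emit:
{"method": "apply_moves", "body": {
  "dp": [
    [-0.06,0.01,0.06],
    [0,0,0.1],
    [0,0,0.03],
    [0,0,0.02]
  ],
  "twist": [
    [0,-0.003,-0.006],
    [0,0,0],
    [0,0,0],
    [0,0,0]
  ],
  "jaw": [255,255,255,255]
}}

```text
clock: 6.25
tcp_pos: [0.5624, 0.142, 0.2585]
orientation: [-2.275, 2.166, -0.005]
contact_force: [0.3, 0.2, 1.2]
grip_width: -0.0002
```

Emit:
{"method": "apply_moves", "body": {
  "dp": [
    [0,0,0.02]
  ],
  "twist": [
    [0,0,0]
  ],
  "jaw": [255]
}}

```text
clock: 6.35
tcp_pos: [0.5626, 0.1419, 0.256]
orientation: [-2.274, 2.166, -0.004]
contact_force: [-0.7, 1.6, 5.2]
grip_width: 0.0003
```

Emit:
{"method": "apply_moves", "body": {
  "dp": [
    [0,0,0.02]
  ],
  "twist": [
    [0,0,0]
  ],
  "jaw": [255]
}}

```text
clock: 6.45
tcp_pos: [0.5626, 0.1419, 0.2537]
orientation: [-2.274, 2.167, -0.004]
contact_force: [-1.7, -0.5, 5.2]
grip_width: -0.0001
```

```bash
python3 -c "
from h import *
from bench import r
go(r.get_obs(),2,.085)"
```

```text
t 6.45 tip [0.563  0.1417 0.0807] F [-1.71 -0.47  5.24] grip -0.0001
world d [-0.001   0.0047  0.0043] tool units [-0.039  0.006 -0.036] twist units [-0.001 -0.001 -0.003] deg [-0.1 -0.1 -0.4] toolx [ 0.05 -1.    0.  ] j [-0.2   0.52 -0.21  1.9   0.15  0.74 -2.01]
```

Lid 2 rocks: it sinks at a steady 5 N. I'll keep pushing down.

Emit:
{"method": "apply_moves", "body": {
  "dp": [
    [0,0,0.03],
    [0,0,0.03],
    [0,0,0.03],
    [0,0,0.03]
  ],
  "twist": [
    [0,0,0],
    [0,0,0],
    [0,0,0],
    [0,0,0]
  ],
  "jaw": [255,255,255,255]
}}

```text
clock: 6.85
tcp_pos: [0.5637, 0.1418, 0.2409]
orientation: [-2.272, 2.165, -0.008]
contact_force: [0.1, 0.3, 5.2]
grip_width: 0.0001
```

```bash
python3 -c "
from h import *
from bench import r
go(r.get_obs(),2,.061)"
```

```text
t 6.85 tip [0.5647 0.1416 0.0679] F [0.07 0.31 5.15] grip 0.0001
world d [-0.0026  0.0048 -0.0069] tool units [-0.041  0.02   0.058] twist units [-0.003 -0.001 -0.004] deg [-0.3 -0.1 -0.4] toolx [ 0.05 -1.    0.  ] j [-0.2   0.53 -0.2   1.9   0.16  0.71 -2.02]
```

Emit:
{"method": "apply_moves", "body": {
  "dp": [
    [0,0.015,0.03],
    [0,0.005,0.025],
    [0,0,0.02]
  ],
  "twist": [
    [-0.003,0,-0.003],
    [0,0,0],
    [0,0,0]
  ],
  "jaw": [255,255,255]
}}

```text
clock: 7.15
tcp_pos: [0.5625, 0.1416, 0.2324]
orientation: [-2.28, 2.159, -0.004]
contact_force: [1.8, -0.4, 3.1]
grip_width: 0.0001
```

Emit:
{"method": "apply_moves", "body": {
  "dp": [
    [0,0,0.02]
  ],
  "twist": [
    [0,0,0]
  ],
  "jaw": [255]
}}

```text
clock: 7.25
tcp_pos: [0.563, 0.1416, 0.2301]
orientation: [-2.279, 2.158, -0.005]
contact_force: [2.1, 0.4, 8.5]
grip_width: 0.0001
```

```bash
python3 -c "
from h import *
from bench import r
go(r.get_obs(),2,.061)"
```

```text
t 7.25 tip [0.5637 0.1415 0.0571] F [2.11 0.39 8.48] grip 0.0001
world d [-0.0017  0.0048  0.0039] tool units [-0.041  0.012 -0.032] twist units [-0.002 -0.    -0.001] deg [-0.3 -0.  -0.1] toolx [ 0.05 -1.    0.  ] j [-0.2   0.55 -0.2   1.91  0.17  0.69 -2.02]
```

Emit:
{"method": "apply_moves", "body": {
  "dp": [
    [0,0,0.02]
  ],
  "twist": [
    [0,0,0]
  ],
  "jaw": [255]
}}

```text
clock: 7.35
tcp_pos: [0.564, 0.1417, 0.2283]
orientation: [-2.277, 2.157, -0.008]
contact_force: [3.0, -0.0, 8.7]
grip_width: 0.0002
```

Emit:
{"method": "apply_moves", "body": {
  "dp": [
    [0,0,0.02]
  ],
  "twist": [
    [0,0,0]
  ],
  "jaw": [255]
}}

```text
clock: 7.45
tcp_pos: [0.5649, 0.1418, 0.2265]
orientation: [-2.275, 2.155, -0.01]
contact_force: [2.0, -0.3, 7.5]
grip_width: 0.0004
```

```bash
python3 -c "
from h import *
from bench import r
go(r.get_obs(),2,.061)"
```

```text
t 7.45 tip [0.5666 0.142  0.0535] F [ 2.05 -0.26  7.51] grip 0.0004
world d [-0.0046  0.0044  0.0075] tool units [-0.039  0.036 -0.062] twist units [-0.005  0.    -0.001] deg [-0.6  0.  -0.1] toolx [ 0.05 -1.   -0.  ] j [-0.2   0.56 -0.2   1.91  0.17  0.68 -2.02]
```

The tip is sliding backward down the sloped lid, probably already at the stop. I'll press forward and down, then look.

Emit:
{"method": "apply_moves", "body": {
  "dp": [
    [0,0.03,0.01]
  ],
  "twist": [
    [-0.005,0,0]
  ],
  "jaw": [255]
}}

```text
clock: 7.55
tcp_pos: [0.5646, 0.1416, 0.2267]
orientation: [-2.274, 2.156, -0.007]
contact_force: [16.2, -0.8, 1.7]
grip_width: 0.0001
```

Emit:
{"method": "apply_moves", "body": {
  "dp": [
    [0,0.03,0.02]
  ],
  "twist": [
    [-0.003,0,0]
  ],
  "jaw": [255]
}}

```text
clock: 7.65
tcp_pos: [0.5644, 0.1413, 0.2264]
orientation: [-2.27, 2.155, -0.009]
contact_force: [5.2, -1.5, 16.4]
grip_width: -0.0001
```

```bash
python3 -c "
from h import *
from bench import r
import cv2
go(r.get_obs(),2,.061)
f=r.grab_frame('side');cv2.imwrite('pics/s2.png',cv2.resize(f['color'][120:300,80:320,::-1],None,fx=3,fy=3,interpolation=2))"
```

```text
t 7.65 tip [0.5665 0.1421 0.0534] F [ 5.2  -1.47 16.42] grip -0.0001
world d [-0.0044  0.0043  0.0076] tool units [-0.038  0.034 -0.064] twist units [-0.006  0.002 -0.002] deg [-0.7  0.2 -0.2] toolx [ 0.05 -1.   -0.  ] j [-0.2   0.56 -0.2   1.91  0.17  0.68 -2.02]
```

View pics/s2.png

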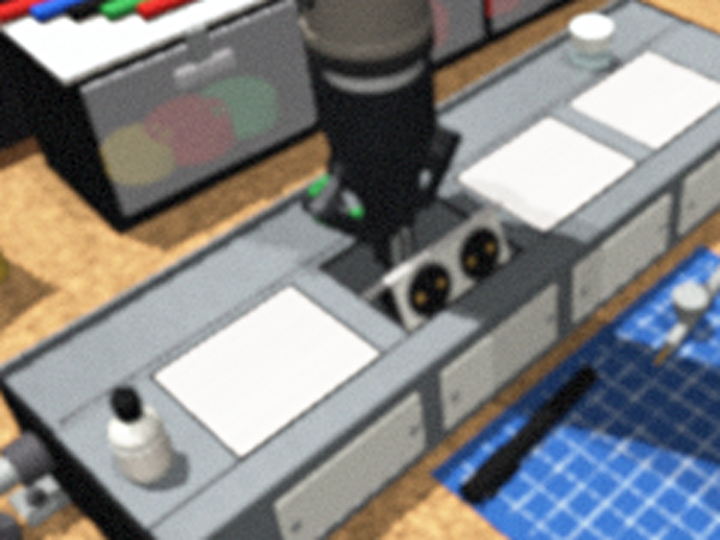

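The side view shows lid 2 tilted with both sockets exposed, at about (430,290) and (480,250) in the crop, and 16 N causes no more movement. I'll lift straight up.

Emit:
{"method": "apply_moves", "body": {
  "dp": [
    [0,0,-0.05],
    [0,0,-0.1],
    [0,0,-0.2],
    [0,0,-0.3],
    [0,0,-0.35],
    [0,0,-0.35],
    [0.2,0,-0.3],
    [0.3,0,-0.1],
    [0.3,0,0],
    [0.3,0,0],
    [0.3,0,0],
    [0.3,0,0],
    [0.2,0,0],
    [0,0,0],
    [0,0,0]
  ],
  "twist": [
    [0,0,0],
    [0,0,0],
    [0,0,0],
    [0,0,0],
    [0,0,0],
    [0,0,0],
    [0,0,0],
    [0,0,0],
    [0,0,0],
    [0,0,0],
    [0,0,0],
    [0,0,0],
    [0,0,0],
    [0,0,0],
    [0,0,0]
  ],
  "jaw": [255,255,255,255,255,255,255,255,255,255,255,255,255,255,255]
}}

```text
clock: 9.2
tcp_pos: [0.5652, -0.093, 0.4424]
orientation: [2.281, -2.146, -0.022]
contact_force: [0.1, 0.7, 0.4]
grip_width: 0.0
```

```bash
python3 - <<'E'
from h import *
from bench import r
import cv2,pickle
o=r.get_obs();go(o,2,.2)
f=r.grab_frame('side');g=r.grab_frame('top');pickle.dump({"side":f,"top":g},open("f1.pkl","wb"))
a=cv2.resize(f['color'][100:300,80:350,::-1],None,fx=2,fy=2,interpolation=2)
cv2.imwrite('pics/s3.png',a);cv2.imwrite('pics/t3.png',cv2.resize(g['color'][100:300,80:380,::-1],None,fx=2.5,fy=2.5,interpolation=2))
E
```

```text
t 9.2 tip [ 0.5622 -0.0926  0.2695] F [0.12 0.68 0.44] grip 0.0
world d [-1.00e-04  2.39e-01 -6.95e-02] tool units [-1.986 -0.13   0.583] twist units [0.008 0.002 0.003] deg [1.  0.2 0.3] toolx [ 0.06 -1.   -0.  ] j [ 0.16  0.28 -0.13  1.75  0.04  1.13 -1.49]
```

View pics/s3.png

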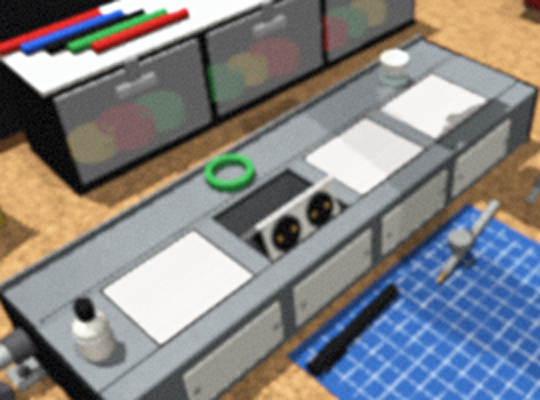

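View pics/t3.png

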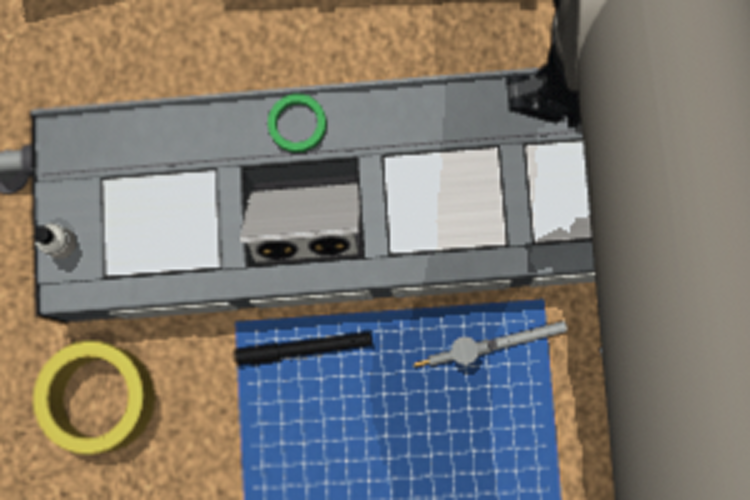

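The lid is tilted up, and the tape, pot and bottle look unmoved. I'll measure the tilt from the depth map.

```bash
python3 - <<'E'
import pickle
from h import *
g=pickle.load(open("f1.pkl","rb"))["top"];f0=pickle.load(open("f0.pkl","rb"))["top"]
P=dep(g,[(u,v) for u in range(182,220) for v in range(177,192)])
a=(P-L[2])@xv; z=P[:,2]-.085
k=np.polyfit(a,z,1)
for _ in range(4):
    e=abs(z-np.polyval(k,a)); m=e<2.5*np.median(e); k=np.polyfit(a[m],z[m],1)
print("slope",k,"tilt",np.arctan(-k[0]),"n",m.sum(), "a range",a[m].min(),a[m].max(),"z",z[m].min(),z[m].max())
# lid top-edge in image: back-project front upper edge at z=+.035
print(((back(g,[(80+250/2.5,100+233/2.5),(80+358/2.5,100+228/2.5)],.12)-L[2])@xv).round(4),"expect ~-.028")
for n in ((199,149),(101,196),(116,260)): print(n, np.abs(g["color"][n[1]-14:n[1]+14,n[0]-14:n[0]+14].astype(int)-f0["color"][n[1]-14:n[1]+14,n[0]-14:n[0]+14]).mean().round(1))
E
```

```text
slope [-1.26265817  0.0024263 ] tilt 0.9009648049174649 n 527 a range -0.024374156752121796 0.027600834762227702 z -0.03391193575370424 0.03362056278676974
[-0.0227 -0.026 ] expect ~-.028
(199, 149) 7.4
(101, 196) 7.4
(116, 260) 7.0
```

```bash
python3 -c "
from bench import r
print(r.get_obs()['contact_force'],r.hand_in())"
```

```text
the job is handed in; nothing more can be done
[ 0.39784557  0.64813346 -0.26269165] None
```

The sockets are fully up: the rocking lid is the one in place 2. I handed the job in after about 9 s, with the hand clear.

**Search:** I pressed lids 4, 3 and 2 in turn with closed fingertips. Lids 4 and 3 behaved as fixed blanks. I pressed lid 3 harder than "lightly", to about 34 N at the wrist. Lid 2 gave at about 5 N, so lid 1 was never pressed.

**Push:** I pushed lid 2's rear half down until about 16 N moved it no further. The tip slid about 5 mm backward on the sloped lid and ended about 32 mm below the top, more than the stated 24 mm.

**Last checks:**
- **Tilt:** a plane fit to the depth picture gives 0.901 rad, against the stop at 0.90, and both sockets show in the side and top views.
- **Upper edge:** this rougher pixel check put it at 23 to 26 mm in front of the mid line, where I expected 28 mm. I put the difference down to reading error.
- **Hand:** it is about 23 cm to the side, fingertips 27 cm above the bench. The wrist reads under 1 N.
- **Other items:** the green tape, paint bottle and masking tape matched the starting top picture apart from image noise. I judged the pot, pen and airbrush by eye only, and they looked unmoved. The knife was mostly out of the last pictures I looked at, so I did not check it, but the arm never worked near it.

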